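# Empty the bead shaker through its wide mouth

## Task

Two bead shakers hang in tipping stands on the desk. The last beads in the blue one are too big for the holes in its cap: unscrew the blue cap, set it upright in the middle of the round cork coaster, then tip the open jar forward until both blue beads have poured out into the stand's own tray. Leave the orange shaker alone.

Things in the scene. Friction and masses are not known exactly. Their poses are not given: they have to be found in the camera images.
- blue_stand: Fixed light-wood tipping stand of the blue shaker; origin on the desk under the jar's axis, z up, x = the way the jar tips. Open catch tray from x = 20 to 145 mm, y = -48 to 48 mm, walls 4 mm thick, 26 mm high, floor 5 mm above the desk. Two posts (inner faces y = +-31, outer +-39 mm, 99 mm tall) hold the jar's pivot, along y, 90 mm above the origin. The jar cannot be lifted out.
- blue_jar (a joint): Tipping angle of the blue shaker's clear jar: 0 upright (start), to 2.2 rad mouth-down toward the tray; stays where left. Upright: 42 mm across outside, mouth 36 mm, rim 140 mm, base 49 mm above the desk; grey cup 52 mm across up to 94 mm. To tip: closed fingers push its bare back (-x side of stand) 125 mm above the desk, about 2 N, and follow it round the pivot and down to about 2.0 rad.
- blue_cap_mid (a point): Centre (half-way up) of the blue perforated cap: round, 61 mm across, 28 mm high, 40 g, 5 mm holes in its top, z up. Starts locked on the jar, underside 120 mm above the desk. Turn it counter-clockwise seen from above by 70 to 100 degrees (light; clockwise is stopped), then it lifts straight up; 30 mm clears the rim. Stands on its open underside. Grip its upper half.
- coaster: Fixed round cork coaster flat on the desk, 100 mm in diameter, 6 mm thick; origin at the centre of its underside, z up.
- blue_bead0_center (a point): Centre of the first blue bead, a ball 14 mm in diameter, at the start on the floor of the closed blue jar.
- blue_bead1_center (a point): Centre of the second blue bead, the same.
- orange_cap_mid (a point): Centre of the cap of the orange shaker, a like shaker in a like stand beside the blue one, with orange cap and beads; to be left alone.
Things that resemble listed ones, but are neither listed nor needed, are in the scene too. Leave any turquoise look-alike of the part that bears blue_cap_mid alone.

How it is judged:
On the way:
1. the blue cap stands on the coaster, let go, with the beads still in the jar (horizontal distance between blue_cap_mid and coaster below 0.02 m and z of blue_cap_mid in the frame of coaster between 0.015 and 0.026 m and angle between blue_cap_mid's own z axis and vertical below 0.17 rad and contact force between blue_cap and the fingers below 0.1 N and z of each of blue_bead0_center, blue_bead1_center in the frame of blue_stand above 0.035 m), for 0.2 s.
At the end, for the whole second after the job is handed in: Both blue beads lie in the tray of the blue stand, and the blue cap stands upright (within 10 degrees), released, on the coaster, its centre within 20 mm of the coaster's (all of it on the coaster); the orange cap is within 15 mm of where it was (horizontal distance between blue_cap_mid and coaster below 0.02 m and z of blue_cap_mid in the frame of coaster between 0.015 and 0.026 m and angle between blue_cap_mid's own z axis and vertical below 0.17 rad and contact force between blue_cap and the fingers below 0.1 N and x of blue_bead0_center in the frame of blue_stand between 0.02 and 0.145 m and y of blue_bead0_center in the frame of blue_stand between -0.048 and 0.048 m and z of each of blue_bead0_center, blue_bead1_center in the frame of blue_stand below 0.026 m and x of blue_bead1_center in the frame of blue_stand between 0.02 and 0.145 m and y of blue_bead1_center in the frame of blue_stand between -0.048 and 0.048 m and distance of orange_cap_mid from where it was at the start of the episode below 0.015 m); the robot touches nothing.
It fails at once if the orange shaker's cap is moved by more than 15 mm (distance of orange_cap_mid from where it was at the start of the episode above 0.015 m).
It also fails if it takes over 54 s, if anything falls off the work surface, if the arm or the gripper's body presses on something with over 40 N, if the wrist force passes 120 N, or if a joint passes its speed limit or range.

## Robot

A 6-joint arm with a two-finger parallel gripper is mounted at the origin on the work surface; the furniture and walls round the work are solid. World frame = base frame: x ahead of the robot, y to its left, z up, the work surface at z = 0. Lengths are in m, angles in rad, forces in N, time in s.
With the tool pointing down it reaches from about 0.325 to 0.75 m from the base axis. Payload 7.6 kg.
Tool frame: the origin (TCP) lies at the very end of the fingers, on their centre line; the grasp point (between the pads) lies 19 mm behind it (ctrl.pinch_z is the distance from the TCP to the grasp point, in m); z points along the fingers, y is the line along which they close (so a half turn about z gives the same grasp; the last joint's range is limited). The gripper opens to 85 mm and grips with 20 to 120 N. Pads are 22 mm wide; open, the fingers measure 114 mm over their backs; the gripper's body (76 mm by 85 mm) begins 54 mm behind the grasp point. The pads swing forward as they close: fully open they stand 13 mm farther back than shut.
Start: joints at [-1.209, 0.052, 1.401, -0, 1.689, -0.07], TCP at [0.22, -0.477, 0.231] pointing down, gripper open.
Joint ranges: [-2.9, 2.9], [-0.91, 2.17], [0.12, 2.37], [-1.06, 4.2], [0.26, 2.73], [-2.93, 2.93]. Speed limits (rad/s): [2.57, 2.57, 3.01, 3.14, 3.14, 3.14].

## Interface

Orientations are given as a 3x3 rotation matrix whose columns are the frame's x, y, z axes.
In Python, from workcell import ctrl, grab_frame, calibration gives the robot as it stands.
- The arm moves only by the shell command python3 -m jog 'ROWS' [OPENING] [FORCE]. ROWS is JSON, a list of rows, each an object of numbers: "x", "y", "z": the shift along the world's x, y, z in mm; "rx", "ry", "rz": the turn, a rotation vector about the world's x, y, z in rad. A call has exactly 5 rows; each row is the pose to reach, as a shift and turn from the pose commanded when the call began; what a row does not reach only later rows make up. A row lasts 1/12 s, in which the tool goes at most 41.7 mm and 7.16 degrees, less where a joint would pass 70% of its speed; a pose out of reach is approached as far as the arm can. A call with a gripper value outside its range is refused whole. OPENING is the opening, from 0 (shut) to 1 (fully open), set as the call begins (- or left out, the last holds). The fingers move at their own pace and stop on an object; FORCE is the grip in N (left out, the last holds). Time passes only in rows, so rows that repeat a pose let the fingers close, or fill a call up. It gives the time, the measured TCP pose, the force, the opening and the grip force at its end, in the units of the state.
- ctrl.observe(): the state, without advancing time (a new reading comes with each control period).
- grab_frame(name): name is "scene" or "side" or "wrist"; returns the picture (480x640x3 uint8, red, green, blue); there is no depth.
- calibration(name): a dict with "fx", "fy", "cx", "cy" (pixels), "cam_to_world" (4x4, takes a point from camera to world coordinates). Camera axes: x right, y down, z forward; pixel columns grow to the right and rows downward; lengths in m; the calibration is good to about 2 mm. A picture is of the moment at which its call begins: read the wrist's pose just before it. calibration takes no time and is no camera call; for the wrist camera it gives the pose at the moment of the call.
- ctrl.job_done(): hands the job in; it is judged then, once.
The state is a dict: "t": time; "joint_pos": joint angles; "joint_velocities": joint speeds; "effort": joint torques, N m; "ee_pos": TCP position; "orientation": TCP orientation; "wrist_force": force on the tool from outside, world axes, zero at the start; "wrist_torque": the same for the moment, N m; "gripper_width": finger opening in m; "grip_force": force on a finger pad.
Only numpy, scipy, OpenCV 4.12 (cv2) and the standard library are available. Lean on these libraries where they do the work, as an engineer would, in place of code of your own. Each camera call takes 0.05 s, during which the arm holds its last target. There are 200 camera calls.

## Working session

There is one attempt and no reset: what is moved stays moved. The work goes in short steps, Python scripts to look and compute and a shell command to move; the robot and the scene stay as the last step left them, time stands still between calls to the robot, and variables do not carry over. Pictures are saved under pics/ and viewed, at most 10 in all, crops included, and the job is handed in when it is done.

```bash
mkdir -p pics; ls
cat > h.py <<'E'
import numpy as np, cv2
from workcell import ctrl, grab_frame, calibration
def snap(n,f):
    c=calibration(n); im=grab_frame(n); cv2.imwrite('pics/'+f,cv2.cvtColor(im,cv2.COLOR_RGB2BGR)); return im,c
def ray(c,u,v):
    T=np.array(c['cam_to_world']); d=T[:3,:3]@np.array([(u-c['cx'])/c['fx'],(v-c['cy'])/c['fy'],1]); return T[:3,3],d/np.linalg.norm(d)
def onz(c,u,v,z):
    o,d=ray(c,u,v); return o+d*(z-o[2])/d[2]
def tri(rs):
    A=sum(np.eye(3)-np.outer(d,d) for o,d in rs); b=sum((np.eye(3)-np.outer(d,d))@o for o,d in rs); return np.linalg.solve(A,b)
def proj(c,p):
    T=np.linalg.inv(np.array(c['cam_to_world'])); q=T[:3,:3]@np.array(p)+T[:3,3]; return c['fx']*q[0]/q[2]+c['cx'],c['fy']*q[1]/q[2]+c['cy']
E
python3 - <<'E'
from h import *
a,c=snap('scene','s0.png'); b,d=snap('side','d0.png')
print(np.round(c['cam_to_world'],3).tolist(),np.round(d['cam_to_world'],3).tolist())
print(ctrl.observe()['t'])
E
```

```text
pics
[[0.9, 0.289, -0.326, 0.779], [0.435, -0.626, 0.647, -0.667], [-0.017, -0.725, -0.689, 0.68], [0.0, 0.0, 0.0, 1.0]] [[-0.867, 0.41, -0.284, 0.76], [0.498, 0.711, -0.496, 0.313], [-0.001, -0.571, -0.821, 0.808], [0.0, 0.0, 0.0, 1.0]]
0.1
```

View pics/s0.png

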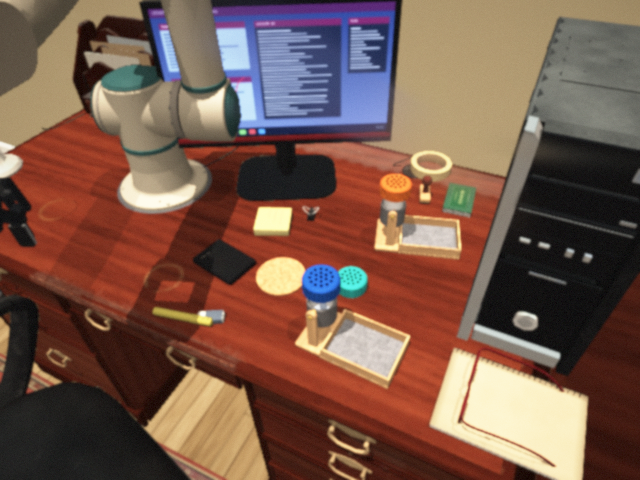

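View pics/d0.png

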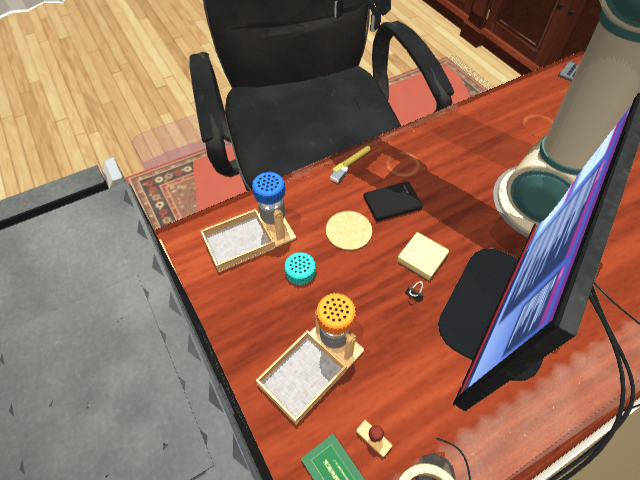

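Both views show the blue cap (scene 321,280; side 268,187), the coaster (scene 281,275; side 349,231), a turquoise look-alike beside it (scene 351,281; side 300,268), and the blue tray to the right of the jar.

Run:
```python
from h import *
from scipy.optimize import least_squares
im={'scene':cv2.imread('pics/s0.png'),'side':cv2.imread('pics/d0.png')}
C={n:calibration(n) for n in im}
def mask(n,lo,hi,seed):
    h=cv2.cvtColor(im[n],cv2.COLOR_BGR2HSV); m=cv2.inRange(h,lo,hi); m=cv2.morphologyEx(m,cv2.MORPH_CLOSE,np.ones((5,5)))
    k,l,s,c=cv2.connectedComponentsWithStats(m); 
    i=l[seed[1],seed[0]]; print(n,s[i],c[i]); return s[i],c[i],(l==i)
t=np.linspace(0,2*np.pi,60)
def cyl(p,r,h):
    return np.array([p+np.array([r*np.cos(a),r*np.sin(a),z]) for a in t for z in(-h/2,h/2)])
def fit(seeds,lo,hi,r,h,x0):
    M={n:mask(n,lo,hi,seeds[n]) for n in seeds}
    def f(p):
        e=[]
        for n in M:
            q=np.array([proj(C[n],v) for v in cyl(p,r,h)],np.float32); m=cv2.moments(cv2.convexHull(q)); e+=[m['m10']/m['m00']-M[n][1][0],m['m01']/m['m00']-M[n][1][1]]
        return e
    s=least_squares(f,x0,diff_step=1e-3); print('fit',np.round(s.x,4),np.round(s.fun,2)); return s.x
x0=tri([ray(C['scene'],321,280),ray(C['side'],268,187)]);print(x0)
fit({'scene':(321,291),'side':(268,198)},(105,120,60),(130,255,255),.0305,.028,x0)
x1=tri([ray(C['scene'],281,275),ray(C['side'],349,231)]);print(x1)
fit({'scene':(270,275),'side':(349,231)},(14,60,130),(35,200,255),.05,.006,x1)
fit({'side':(349,231)},(14,60,130),(35,200,255),.05,.006,x1)
x2=tri([ray(C['scene'],396,183),ray(C['side'],336,311)]);print('orange',x2)
x2=tri([ray(C['scene'],351,281),ray(C['side'],300,268)]);print('turq',x2)
a=cv2.resize(im['scene'][260:400,280:420],None,fx=4,fy=4,interpolation=cv2.INTER_CUBIC)
cv2.imwrite('pics/a.png',a)
b=cv2.resize(im['side'][160:290,190:320],None,fx=4,fy=4,interpolation=cv2.INTER_CUBIC)
cv2.imwrite('pics/b.png',b)
```

```text
[ 0.55954174 -0.2362163   0.13813151]
scene [ 303  265   37   38 1153] [320.94709454 283.18039896]
side [252 171  33  33 877] [268.18700114 187.11630559]
fit [ 0.5593 -0.2386  0.1343] [ 0.03  0.02  0.03 -0.02]
[ 0.42454589 -0.15021882  0.00264118]
scene [ 256  257   49   38 1445] [279.81868512 275.68235294]
side [ 326  211   46   39 1433] [348.51081647 230.09630147]
fit [ 0.4239 -0.1528  0.0048] [ 0.4   0.24  0.37 -0.33]
side [ 326  211   46   39 1433] [348.51081647 230.09630147]
fit [ 0.4248 -0.1529  0.0041] [ 0. -0.]
orange [0.58306708 0.05171522 0.14428029]
turq [ 0.56206505 -0.11534601  0.0144493 ]
```

View pics/a.png

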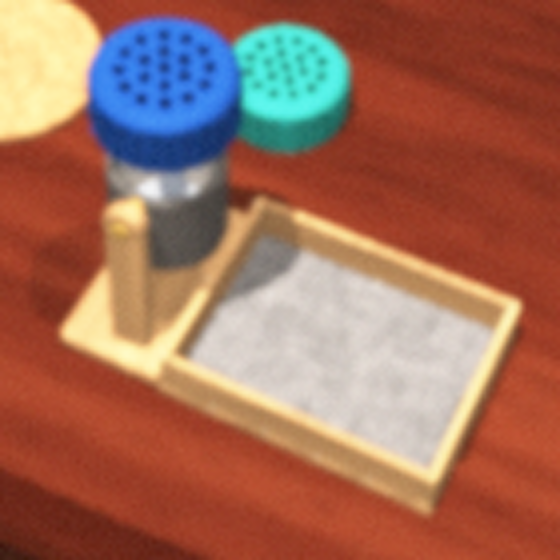

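View pics/b.png

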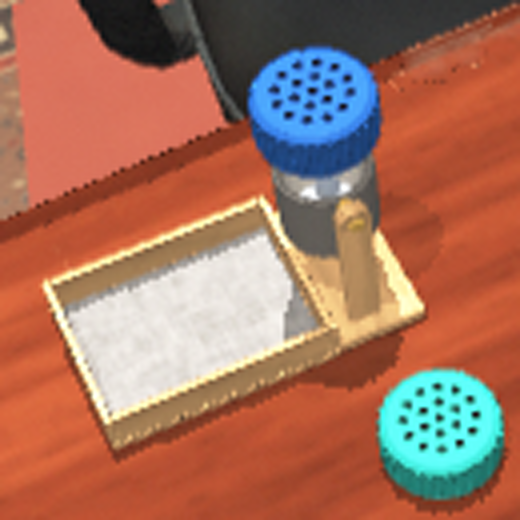

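The crops show the tray's top corners: scene crop (265,202),(520,303),(432,490),(165,362); side crop (337,335),(112,420),(47,285),(262,200).

Run:
```python
from h import *
A=calibration('scene');B=calibration('side')
s=np.array([(265,202),(520,303),(432,490),(165,362)])/4+[280,260]; d=np.array([(337,335),(112,420),(47,285),(262,200)])/4+[190,160]
P=np.array([tri([ray(A,*u),ray(B,*v)]) for u,v in zip(s,d)]);print(P.round(4))
x=(P[1]+P[2]-P[0]-P[3])[:2];y=(P[0]+P[1]-P[2]-P[3])[:2];print(np.arctan2(x[1],x[0]),np.arctan2(-y[0],y[1]),np.linalg.norm(x)/2,np.linalg.norm(y)/2)
yaw=np.arctan2(x[1],x[0]); m=P.mean(0)[:2]; u=np.array([np.cos(yaw),np.sin(yaw)]);print('origin from tray',m-0.0825*u,'cap .5593 -.2386')
# post top blue (y-) scene crop(127,215) & y+ side (352,215)
for c,q in((A,(127/4+280,208/4+260)),(B,(352/4+190,208/4+160))):
    p=onz(c,*q,.099)[:2]-np.array([.5593,-.2386]);print('post in stand',p@u,p@[-u[1],u[0]])
o=ctrl.observe();print(o['ee_pos'],o['orientation'],o['gripper_width'],ctrl.pinch_z)
w=calibration('wrist');print(np.round(w['cam_to_world'],3).tolist())
```

```text
[[ 0.5829 -0.1891  0.0199]
 [ 0.7039 -0.1963  0.0247]
 [ 0.7002 -0.2927  0.0199]
 [ 0.5793 -0.2858  0.022 ]]
-0.05810018647200419 -0.038077030095035484 0.12116283172754233 0.09661044122439978
origin from tray [ 0.55923339 -0.23617532] cap .5593 -.2386
post in stand 0.0013620297974682694 -0.033953882837988614
post in stand -0.0010187903475476457 0.03737305765043688
[ 0.21964518 -0.47652554  0.23052273] [[ 9.08212797e-01  4.18508347e-01 -5.27443619e-04]
 [ 4.18508667e-01 -9.08211738e-01  1.39120812e-03]
 [ 1.03201724e-04 -1.48425274e-03 -9.99998893e-01]] 0.08581189837066192 0.0187
[[0.419, -0.877, -0.237, 0.28], [-0.908, -0.404, -0.109, -0.449], [-0.0, 0.26, -0.965, 0.372], [0.0, 0.0, 0.0, 1.0]]
```

```bash
python3 -m jog '[{"x":34,"y":24,"z":0},{"x":68,"y":48,"z":0},{"x":102,"y":72,"z":-4},{"x":136,"y":96,"z":-8},{"x":170,"y":120,"z":-12}]' 1 30
python3 -m jog '[{"x":34,"y":24,"z":-4},{"x":68,"y":48,"z":-8},{"x":102,"y":72,"z":-12},{"x":136,"y":96,"z":-16},{"x":170,"y":119,"z":-20}]'
python3 - <<'E'
from h import *
from scipy.optimize import least_squares
o=ctrl.observe();print(o['t'],o['ee_pos'],o['joint_pos'],o['wrist_force'])
im,c=snap('wrist','w1.png')
h=cv2.cvtColor(im,cv2.COLOR_RGB2HSV);m=cv2.inRange(h,(105,120,50),(130,255,255));m=cv2.morphologyEx(m,cv2.MORPH_CLOSE,np.ones((9,9)))
k,l,s,ce=cv2.connectedComponentsWithStats(m);i=1+np.argmax(s[1:,4]);print(s[i],ce[i]); ys,xs=np.nonzero(l==i)
print('expected',proj(c,[.5593,-.2386,.1483]))
E
```

```text
0.1 [ 0.21964518 -0.47652554  0.23052273] [-1.20927180e+00  5.27881967e-02  1.40167545e+00 -1.28670545e-06
  1.68861685e+00 -7.02783430e-02] [ 0.05437706 -0.08917068 -0.49457846]
[100 363   1   1   1] [100. 363.]
expected (np.float64(81.67079429396495), np.float64(-1005.5693566552854))schema error: expected keys x, y, z, rx, ry, rz
schema error: expected keys x, y, z, rx, ry, rz
```

View pics/w1.png

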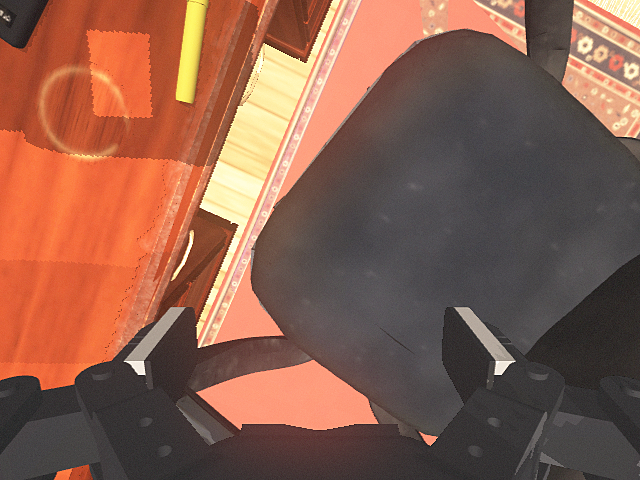

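The move was refused: every row needs all six keys. The wrist picture therefore only shows the start place, with the chair seat, the desk edge and the open pads at (165,340) and (480,340).

```bash
python3 -m jog '[{"x":34,"y":24,"z":0,"rx":0,"ry":0,"rz":0},{"x":68,"y":48,"z":0,"rx":0,"ry":0,"rz":0},{"x":102,"y":72,"z":-4,"rx":0,"ry":0,"rz":0},{"x":136,"y":96,"z":-8,"rx":0,"ry":0,"rz":0},{"x":170,"y":120,"z":-12,"rx":0,"ry":0,"rz":0}]' 1 30
python3 -m jog '[{"x":34,"y":24,"z":-4,"rx":0,"ry":0,"rz":0},{"x":68,"y":48,"z":-8,"rx":0,"ry":0,"rz":0},{"x":102,"y":72,"z":-12,"rx":0,"ry":0,"rz":0},{"x":136,"y":96,"z":-16,"rx":0,"ry":0,"rz":0},{"x":170,"y":119,"z":-20,"rx":0,"ry":0,"rz":0}]'
python3 - <<'E'
from h import *
o=ctrl.observe();print(o['t'],o['ee_pos'],o['joint_pos'],o['wrist_force'])
im,c=snap('wrist','w2.png')
h=cv2.cvtColor(im,cv2.COLOR_RGB2HSV);m=cv2.inRange(h,(105,120,50),(130,255,255));m=cv2.morphologyEx(m,cv2.MORPH_CLOSE,np.ones((9,9)))
k,l,s,ce=cv2.connectedComponentsWithStats(m);i=1+np.argmax(s[1:,4]);print(s[i],ce[i])
p=np.array([.5593,-.2386,.1343]);t=np.linspace(0,6.28,60)
q=np.array([proj(c,p+[.0305*np.cos(a),.0305*np.sin(a),z]) for a in t for z in(-.014,.014)],np.float32)
hu=cv2.convexHull(q);mm=cv2.moments(hu);print('expected',cv2.boundingRect(hu),mm['m10']/mm['m00'],mm['m01']/mm['m00'])
E
```

```text
t: 0.57
ee_pos: [0.3906, -0.3556, 0.2191]
orientation: [[0.908, 0.418, -0.0], [0.418, -0.908, -0.0], [-0.0, 0.0, -1.0]]
wrist_force: [0.7, -1.4, 0.0]
gripper_width: 0.0853
grip_force: 0.0
t: 0.98
ee_pos: [0.5606, -0.2365, 0.1989]
orientation: [[0.908, 0.419, -0.0], [0.419, -0.908, 0.0], [-0.0, -0.0, -1.0]]
wrist_force: [0.8, -1.1, 0.3]
gripper_width: 0.0849
grip_force: 0.0
0.9833 [ 0.56061683 -0.23645571  0.19887462] [-4.59767359e-01  2.99328696e-01  1.18774753e+00 -1.18992476e-04
  1.65489394e+00  6.79022600e-01] [ 0.82522088 -1.14259242  0.27148502]
[  262   206   122   123 11399] [322.49890341 267.85656637]
expected (260, 207, 124, 127) 322.194625475662 271.3407009350276
```

View pics/w2.png

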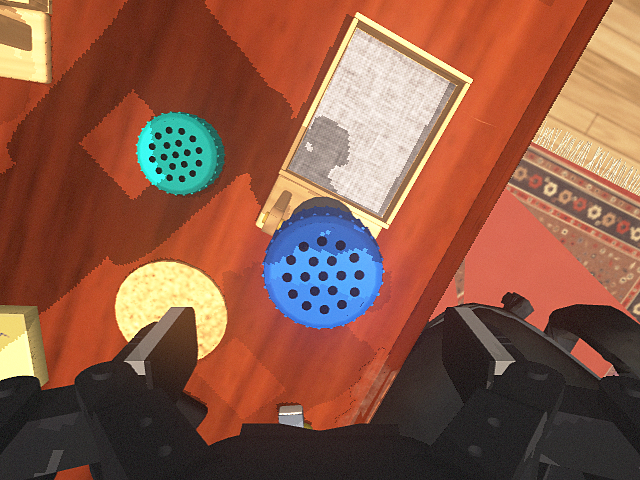

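The wrist view shows the cap centred at (322,268) as predicted (within about 1 mm), turquoise at (178,153), and tray corners (358,13),(473,79),(388,228). Descend and grip.

```bash
python3 - <<'E'
from h import *
c=calibration('wrist')
P=[onz(c,*q,.026)[:2] for q in((358,13),(473,79),(388,228),(282,168))]
print(np.round(P,4));e=P[1]-P[2];print(np.arctan2(e[1],e[0]));e=P[0]-P[1];print(np.arctan2(-e[0],e[1]))
E
python3 -m jog '[{"x":-1,"y":-1.5,"z":-25,"rx":0,"ry":0,"rz":0},{"x":-1,"y":-1.5,"z":-50,"rx":0,"ry":0,"rz":0},{"x":-1,"y":-1.5,"z":-70,"rx":0,"ry":0,"rz":0},{"x":-1,"y":-1.5,"z":-78,"rx":0,"ry":0,"rz":0},{"x":-1,"y":-1.5,"z":-78,"rx":0,"ry":0,"rz":0}]' 1 30
python3 -m jog '[{"x":0,"y":0,"z":0,"rx":0,"ry":0,"rz":0},{"x":0,"y":0,"z":0,"rx":0,"ry":0,"rz":0},{"x":0,"y":0,"z":0,"rx":0,"ry":0,"rz":0},{"x":0,"y":0,"z":0,"rx":0,"ry":0,"rz":0},{"x":0,"y":0,"z":0,"rx":0,"ry":0,"rz":0}]' 0.5 30
```

```text
[[ 0.7091 -0.1926]
 [ 0.706  -0.2854]
 [ 0.5841 -0.281 ]
 [ 0.5913 -0.1875]]
-0.036707407138791344
-0.03394438435565108
t: 1.45
ee_pos: [0.557, -0.2391, 0.1186]
orientation: [[0.908, 0.419, -0.005], [0.419, -0.908, 0.002], [-0.003, -0.004, -1.0]]
wrist_force: [-1.2, 0.5, 0.4]
gripper_width: 0.0855
grip_force: 0.0
t: 1.87
ee_pos: [0.5591, -0.2402, 0.1237]
orientation: [[0.908, 0.418, 0.003], [0.418, -0.908, -0.002], [0.002, 0.003, -1.0]]
wrist_force: [-1.2, -0.2, 5.5]
gripper_width: 0.0601
grip_force: 32.6
```

```bash
python3 -m jog '[{"x":0,"y":0,"z":0,"rx":0,"ry":0,"rz":0.1},{"x":0,"y":0,"z":0,"rx":0,"ry":0,"rz":0.22},{"x":0,"y":0,"z":0,"rx":0,"ry":0,"rz":0.34},{"x":0,"y":0,"z":0,"rx":0,"ry":0,"rz":0.46},{"x":0,"y":0,"z":0,"rx":0,"ry":0,"rz":0.58}]' 0.5 35
python3 -m jog '[{"x":0,"y":0,"z":0,"rx":0,"ry":0,"rz":0.12},{"x":0,"y":0,"z":0,"rx":0,"ry":0,"rz":0.24},{"x":0,"y":0,"z":0,"rx":0,"ry":0,"rz":0.36},{"x":0,"y":0,"z":0,"rx":0,"ry":0,"rz":0.48},{"x":0,"y":0,"z":0,"rx":0,"ry":0,"rz":0.6}]'
python3 -m jog '[{"x":0,"y":0,"z":0,"rx":0,"ry":0,"rz":0.12},{"x":0,"y":0,"z":0,"rx":0,"ry":0,"rz":0.24},{"x":0,"y":0,"z":0,"rx":0,"ry":0,"rz":0.32},{"x":0,"y":0,"z":0,"rx":0,"ry":0,"rz":0.32},{"x":0,"y":0,"z":0,"rx":0,"ry":0,"rz":0.32}]'
```

```text
t: 2.28
ee_pos: [0.5595, -0.2398, 0.1238]
orientation: [[0.525, 0.851, 0.004], [0.851, -0.525, -0.001], [0.001, 0.004, -1.0]]
wrist_force: [1.1, 0.6, 6.4]
gripper_width: 0.0602
grip_force: 36.4
t: 2.7
ee_pos: [0.5593, -0.2398, 0.1238]
orientation: [[-0.047, 0.999, 0.004], [0.999, 0.047, -0.001], [-0.001, 0.004, -1.0]]
wrist_force: [0.7, 1.7, 6.3]
gripper_width: 0.0603
grip_force: 36.5
t: 3.12
ee_pos: [0.5593, -0.24, 0.1237]
orientation: [[-0.354, 0.935, 0.004], [0.935, 0.354, -0.002], [-0.003, 0.003, -1.0]]
wrist_force: [0.1, 1.0, 6.5]
gripper_width: 0.06
grip_force: 36.4
```

```bash
python3 -m jog '[{"x":0,"y":1,"z":8,"rx":0,"ry":0,"rz":0},{"x":0,"y":1,"z":18,"rx":0,"ry":0,"rz":0},{"x":0,"y":1,"z":30,"rx":0,"ry":0,"rz":0},{"x":0,"y":1,"z":45,"rx":0,"ry":0,"rz":0},{"x":0,"y":1,"z":55,"rx":0,"ry":0,"rz":0}]'
python3 - <<'E'
from h import *
a,c=snap('scene','s1.png')
cv2.imwrite('pics/s1c.png',cv2.resize(cv2.cvtColor(a,cv2.COLOR_RGB2BGR)[180:400,240:440],None,fx=2.5,fy=2.5))
print(ctrl.observe()['joint_pos'])
E
```

```text
t: 3.53
ee_pos: [0.5587, -0.2389, 0.1792]
orientation: [[-0.353, 0.936, 0.002], [0.936, 0.353, -0.001], [-0.002, 0.002, -1.0]]
wrist_force: [0.1, -0.6, -0.3]
gripper_width: 0.0598
grip_force: 38.3
[-4.64865205e-01  3.01482578e-01  1.22030790e+00 -4.18196544e-05
  1.61388661e+00 -8.25792763e-01]
```

View pics/s1c.png

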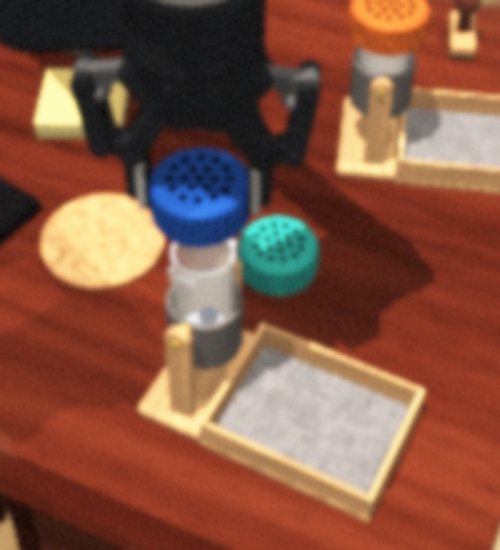

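The scene crop shows the blue cap free and held between the pads at (200,195), with the open jar below it. Carry it to the coaster.

```bash
python3 -m jog '[{"x":-20,"y":13,"z":5,"rx":0,"ry":0,"rz":0},{"x":-50,"y":32,"z":5,"rx":0,"ry":0,"rz":0},{"x":-85,"y":54,"z":5,"rx":0,"ry":0,"rz":0},{"x":-115,"y":74,"z":0,"rx":0,"ry":0,"rz":0},{"x":-134.5,"y":86,"z":-10,"rx":0,"ry":0,"rz":0}]'
python3 -m jog '[{"x":0,"y":0,"z":-30,"rx":0,"ry":0,"rz":0},{"x":0,"y":0,"z":-65,"rx":0,"ry":0,"rz":0},{"x":0,"y":0,"z":-100,"rx":0,"ry":0,"rz":0},{"x":0,"y":0,"z":-125,"rx":0,"ry":0,"rz":0},{"x":0,"y":0,"z":-138,"rx":0,"ry":0,"rz":0}]'
python3 -m jog '[{"x":0,"y":0,"z":0,"rx":0,"ry":0,"rz":0},{"x":0,"y":0,"z":0,"rx":0,"ry":0,"rz":0},{"x":0,"y":0,"z":0,"rx":0,"ry":0,"rz":0},{"x":0,"y":0,"z":0,"rx":0,"ry":0,"rz":0},{"x":0,"y":0,"z":0,"rx":0,"ry":0,"rz":0}]'
python3 - <<'E'
from h import *
from scipy.optimize import least_squares
C={n:snap(n,'p_%s.png'%n) for n in('scene','side')}
t=np.linspace(0,6.28,60);M={}
for n,(im,c) in C.items():
    h=cv2.cvtColor(im,cv2.COLOR_RGB2HSV);m=cv2.morphologyEx(cv2.inRange(h,(105,120,50),(130,255,255)),cv2.MORPH_CLOSE,np.ones((5,5)))
    m=cv2.morphologyEx(m,cv2.MORPH_OPEN,np.ones((3,3)))
    p=np.array(proj(c,ctrl.observe()['ee_pos']+np.array([0,0,.011]))).round(0)
    k,l,s,ce=cv2.connectedComponentsWithStats(m); i=l[int(p[1])-3:int(p[1])+4,int(p[0])-3:int(p[0])+4].max(); print(n,p,s[i],ce[i]); M[n]=ce[i]
    P=np.array(ctrl.observe()['ee_pos'])+[0,0,.0106]
    q=np.array([proj(c,P+[.0305*np.cos(a),.0305*np.sin(a),z]) for a in t for z in(-.014,.014)],np.float32);print(' exp box',cv2.boundingRect(q))
E
```

```text
t: 4.0
ee_pos: [0.4222, -0.1514, 0.1673]
orientation: [[-0.354, 0.935, 0.002], [0.935, 0.354, -0.001], [-0.001, 0.002, -1.0]]
wrist_force: [0.4, -0.9, -0.4]
gripper_width: 0.0598
grip_force: 38.3
t: 4.42
ee_pos: [0.4218, -0.1518, 0.0251]
orientation: [[-0.353, 0.936, -0.004], [0.936, 0.353, 0.002], [0.003, -0.003, -1.0]]
wrist_force: [-1.3, -0.6, -0.6]
gripper_width: 0.06
grip_force: 38.3
t: 4.83
ee_pos: [0.4246, -0.153, 0.0298]
orientation: [[-0.353, 0.936, 0.002], [0.936, 0.353, -0.001], [-0.002, 0.002, -1.0]]
wrist_force: [0.4, -0.2, -0.8]
gripper_width: 0.0597
grip_force: 38.3
scene [279. 263.] [263 248  30  30 737] [278.50610583 262.34599729]
 exp box (262, 247, 33, 33)
side [350. 219.] [345 206  20  29 435] [354.84597701 221.4       ]
 exp box (334, 203, 31, 33)
```

```bash
python3 -m jog '[{"x":0,"y":0,"z":-6,"rx":0,"ry":0,"rz":0},{"x":0,"y":0,"z":-12,"rx":0,"ry":0,"rz":0},{"x":0,"y":0,"z":-16,"rx":0,"ry":0,"rz":0},{"x":0,"y":0,"z":-18,"rx":0,"ry":0,"rz":0},{"x":0,"y":0,"z":-18,"rx":0,"ry":0,"rz":0}]'
python3 -m jog '[{"x":0,"y":0,"z":-1,"rx":0,"ry":0,"rz":0},{"x":0,"y":0,"z":-2,"rx":0,"ry":0,"rz":0},{"x":0,"y":0,"z":-2.5,"rx":0,"ry":0,"rz":0},{"x":0,"y":0,"z":-2.5,"rx":0,"ry":0,"rz":0},{"x":0,"y":0,"z":-2.5,"rx":0,"ry":0,"rz":0}]'
```

```text
t: 5.35
ee_pos: [0.4235, -0.1525, 0.01]
orientation: [[-0.353, 0.936, -0.001], [0.936, 0.353, 0.0], [0.001, -0.001, -1.0]]
wrist_force: [-0.8, -0.4, -0.5]
gripper_width: 0.0597
grip_force: 38.3
t: 5.77
ee_pos: [0.4238, -0.1526, 0.0096]
orientation: [[-0.353, 0.936, -0.001], [0.936, 0.353, 0.0], [0.0, -0.001, -1.0]]
wrist_force: [-9.0, 5.4, 20.0]
gripper_width: 0.0596
grip_force: 40.2
```

```bash
python3 -m jog '[{"x":0,"y":0,"z":2,"rx":0,"ry":0,"rz":0},{"x":0,"y":0,"z":2,"rx":0,"ry":0,"rz":0},{"x":0,"y":0,"z":2,"rx":0,"ry":0,"rz":0},{"x":0,"y":0,"z":2,"rx":0,"ry":0,"rz":0},{"x":0,"y":0,"z":2,"rx":0,"ry":0,"rz":0}]'
python3 -m jog '[{"x":0,"y":0,"z":0,"rx":0,"ry":0,"rz":0},{"x":0,"y":0,"z":0,"rx":0,"ry":0,"rz":0},{"x":0,"y":0,"z":0,"rx":0,"ry":0,"rz":0},{"x":0,"y":0,"z":0,"rx":0,"ry":0,"rz":0},{"x":0,"y":0,"z":0,"rx":0,"ry":0,"rz":0}]' 1
python3 -m jog '[{"x":0,"y":0,"z":10,"rx":0,"ry":0,"rz":0},{"x":0,"y":0,"z":30,"rx":0,"ry":0,"rz":0},{"x":0,"y":0,"z":60,"rx":0,"ry":0,"rz":0},{"x":0,"y":0,"z":100,"rx":0,"ry":0,"rz":0},{"x":0,"y":0,"z":140,"rx":0,"ry":0,"rz":0}]' 1
python3 -m jog '[{"x":0,"y":0,"z":30,"rx":0,"ry":0,"rz":0},{"x":0,"y":0,"z":50,"rx":0,"ry":0,"rz":0},{"x":0,"y":0,"z":60,"rx":0,"ry":0,"rz":0},{"x":0,"y":0,"z":60,"rx":0,"ry":0,"rz":0},{"x":0,"y":0,"z":60,"rx":0,"ry":0,"rz":0}]' 0
python3 - <<'E'
from h import *
a,c=snap('scene','s2.png');b,_=snap('side','d2.png')
j=np.hstack([cv2.resize(x[y0:y0+200,x0:x0+160],None,fx=2.5,fy=2.5) for x,y0,x0 in((a,200,230),(b,140,220))])
cv2.imwrite('pics/j2.png',cv2.cvtColor(j,cv2.COLOR_RGB2BGR)); print(ctrl.observe()['joint_pos'])
E
```

```text
t: 6.18
ee_pos: [0.424, -0.1527, 0.0099]
orientation: [[-0.353, 0.936, 0.001], [0.936, 0.353, -0.0], [-0.0, 0.0, -1.0]]
wrist_force: [0.2, 0.5, 3.1]
gripper_width: 0.06
grip_force: 38.6
t: 6.6
ee_pos: [0.4236, -0.1526, 0.0097]
orientation: [[-0.353, 0.936, -0.0], [0.936, 0.353, 0.0], [0.0, -0.0, -1.0]]
wrist_force: [-0.2, -0.8, -0.7]
gripper_width: 0.0853
grip_force: 0.0
t: 7.02
ee_pos: [0.423, -0.1523, 0.1517]
orientation: [[-0.353, 0.936, -0.001], [0.936, 0.353, 0.001], [0.001, -0.001, -1.0]]
wrist_force: [0.8, -0.5, 0.5]
gripper_width: 0.0854
grip_force: 0.0
t: 7.43
ee_pos: [0.4235, -0.1525, 0.2092]
orientation: [[-0.353, 0.936, -0.0], [0.936, 0.353, 0.0], [0.0, -0.0, -1.0]]
wrist_force: [-0.1, 0.5, -0.2]
gripper_width: 0.0254
grip_force: 0.0
[-4.27793714e-01 -1.53520665e-01  1.64560983e+00  1.00020248e-04
  1.65291157e+00 -7.88808249e-01]
```

View pics/j2.png

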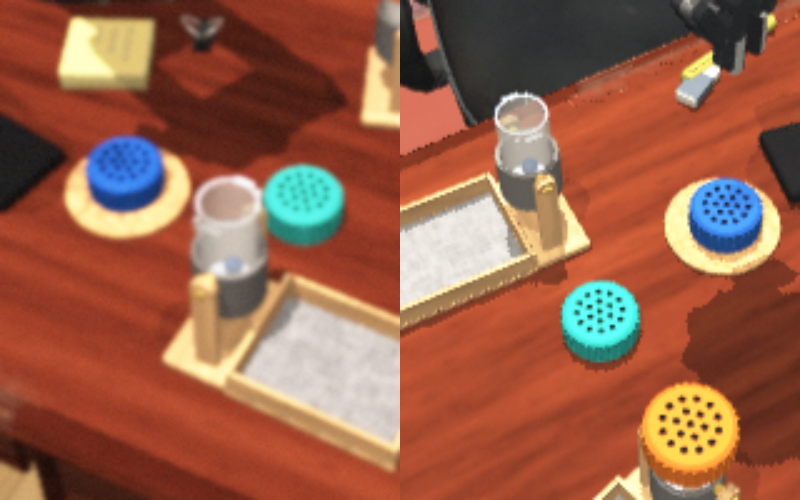

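The picture shows the blue cap upright and centred on the coaster (crop 125,172 and 725,215), and the beads still in the open jar. Next I work out the tipping path.

```bash
python3 - <<'E'
from h import *
w=11;y=-.04;s=35
for th in [0,.2,.4,.6,.8,1,1.2,1.4,1.6,1.8,2.0,2.05]:
    d=21-1+w*abs(np.cos(th)); a=np.array([np.sin(th),np.cos(th)]);b=np.array([-np.cos(th),np.sin(th)]);p=s*a+d*b
    print(th,'rel x %.1f z %.1f | world mm %.1f %.1f %.1f'%(p[0]+31,p[1]-35,559.2+p[0]*np.cos(y),-237.8+p[0]*np.sin(y),90+p[1]))
E
python3 -m jog '[{"x":15,"y":-15,"z":0,"rx":0,"ry":0,"rz":0.12},{"x":30,"y":-32,"z":0,"rx":0,"ry":0,"rz":0.24},{"x":45,"y":-50,"z":0,"rx":0,"ry":0,"rz":0.36},{"x":60,"y":-66,"z":0,"rx":0,"ry":0,"rz":0.48},{"x":71,"y":-83,"z":0,"rx":0,"ry":0,"rz":0.6}]' 0
python3 -m jog '[{"x":0,"y":0,"z":-20,"rx":0,"ry":0,"rz":0.12},{"x":0,"y":0,"z":-40,"rx":0,"ry":0,"rz":0.24},{"x":0,"y":0,"z":-60,"rx":0,"ry":0,"rz":0.36},{"x":0,"y":0,"z":-75,"rx":0,"ry":0,"rz":0.48},{"x":0,"y":0,"z":-84,"rx":0,"ry":0,"rz":0.57}]' 0
python3 -m jog '[{"x":0,"y":0,"z":0,"rx":0,"ry":0,"rz":0},{"x":0,"y":0,"z":0,"rx":0,"ry":0,"rz":0},{"x":0,"y":0,"z":0,"rx":0,"ry":0,"rz":0},{"x":0,"y":0,"z":0,"rx":0,"ry":0,"rz":0},{"x":0,"y":0,"z":0,"rx":0,"ry":0,"rz":0}]' 0
```

```text
0 rel x 0.0 z 0.0 | world mm 528.2 -236.6 125.0
0.2 rel x 7.8 z 5.4 | world mm 536.0 -236.9 130.4
0.4 rel x 16.9 z 9.0 | world mm 545.1 -237.2 134.0
0.6 rel x 26.8 z 10.3 | world mm 555.0 -237.6 135.3
0.8 rel x 36.8 z 9.2 | world mm 565.0 -238.0 134.2
1 rel x 46.4 z 5.7 | world mm 574.6 -238.4 130.7
1.2 rel x 54.9 z 0.0 | world mm 583.1 -238.8 125.0
1.4 rel x 61.8 z -7.5 | world mm 589.9 -239.0 117.5
1.6 rel x 66.6 z -15.7 | world mm 594.7 -239.2 109.3
1.8 rel x 70.2 z -21.0 | world mm 598.4 -239.4 104.0
2.0 rel x 73.1 z -27.2 | world mm 601.2 -239.5 97.8
2.05 rel x 73.6 z -28.9 | world mm 601.8 -239.5 96.1
t: 7.95
ee_pos: [0.4951, -0.236, 0.2075]
orientation: [[-0.823, 0.568, -0.003], [0.568, 0.823, 0.002], [0.004, -0.0, -1.0]]
wrist_force: [-0.2, 0.8, -0.5]
gripper_width: 0.0002
grip_force: 0.0
t: 8.37
ee_pos: [0.493, -0.2347, 0.1213]
orientation: [[-0.999, 0.034, -0.006], [0.034, 0.999, 0.003], [0.006, 0.003, -1.0]]
wrist_force: [0.1, 0.0, 0.2]
gripper_width: 0.0001
grip_force: 0.0
t: 8.78
ee_pos: [0.4951, -0.2358, 0.1267]
orientation: [[-0.999, 0.041, 0.001], [0.041, 0.999, -0.001], [-0.001, -0.001, -1.0]]
wrist_force: [0.8, -0.4, 0.7]
gripper_width: -0.0
grip_force: 0.0
```

```bash
python3 -m jog '[{"x":10,"y":-0.4,"z":-1,"rx":0,"ry":0,"rz":0},{"x":20,"y":-0.8,"z":-1,"rx":0,"ry":0,"rz":0},{"x":26,"y":-1,"z":-1,"rx":0,"ry":0,"rz":0},{"x":30,"y":-1.2,"z":-1,"rx":0,"ry":0,"rz":0},{"x":33,"y":-1.3,"z":-1,"rx":0,"ry":0,"rz":0}]' 0
python3 -m jog '[{"x":2,"y":0,"z":1.5,"rx":0,"ry":0,"rz":0},{"x":4,"y":-0.1,"z":3,"rx":0,"ry":0,"rz":0},{"x":6,"y":-0.2,"z":4.2,"rx":0,"ry":0,"rz":0},{"x":8,"y":-0.3,"z":5.4,"rx":0,"ry":0,"rz":0},{"x":10.5,"y":-0.4,"z":6.6,"rx":0,"ry":0,"rz":0}]' 0
```

```text
t: 9.2
ee_pos: [0.5281, -0.237, 0.1251]
orientation: [[-0.999, 0.04, 0.0], [0.04, 0.999, -0.0], [-0.0, -0.0, -1.0]]
wrist_force: [-1.0, 0.5, 0.1]
gripper_width: 0.0002
grip_force: 0.9
t: 9.62
ee_pos: [0.5382, -0.2374, 0.1315]
orientation: [[-0.999, 0.04, -0.0], [0.04, 0.999, 0.0], [0.0, 0.0, -1.0]]
wrist_force: [-2.3, 0.2, -0.5]
gripper_width: -0.0004
grip_force: 0.9
```

```bash
python3 -m jog '[{"x":3.5,"y":-0.1,"z":1.3,"rx":0,"ry":0,"rz":0},{"x":7,"y":-0.2,"z":2.3,"rx":0,"ry":0,"rz":0},{"x":10.5,"y":-0.3,"z":3,"rx":0,"ry":0,"rz":0},{"x":13.5,"y":-0.4,"z":3.5,"rx":0,"ry":0,"rz":0},{"x":16.7,"y":-0.4,"z":3.7,"rx":0,"ry":0,"rz":0}]' 0
python3 -m jog '[{"x":3.5,"y":-0.1,"z":0,"rx":0,"ry":0,"rz":0},{"x":7,"y":-0.2,"z":-0.5,"rx":0,"ry":0,"rz":0},{"x":10.4,"y":-0.3,"z":-1.2,"rx":0,"ry":0,"rz":0},{"x":13.8,"y":-0.4,"z":-2.2,"rx":0,"ry":0,"rz":0},{"x":17.3,"y":-0.6,"z":-3.5,"rx":0,"ry":0,"rz":0}]' 0
python3 -m jog '[{"x":2.7,"y":-0.1,"z":-1.4,"rx":0,"ry":0,"rz":0},{"x":5.5,"y":-0.2,"z":-3,"rx":0,"ry":0,"rz":0},{"x":8,"y":-0.3,"z":-4.8,"rx":0,"ry":0,"rz":0},{"x":10.4,"y":-0.4,"z":-6.6,"rx":0,"ry":0,"rz":0},{"x":12.7,"y":-0.5,"z":-8.6,"rx":0,"ry":0,"rz":0}]' 0
```

```text
t: 10.03
ee_pos: [0.5554, -0.2378, 0.1353]
orientation: [[-0.999, 0.04, 0.0], [0.04, 0.999, -0.0], [-0.0, -0.0, -1.0]]
wrist_force: [-3.2, 0.1, 0.8]
gripper_width: 0.0004
grip_force: 0.9
t: 10.45
ee_pos: [0.5726, -0.2383, 0.1316]
orientation: [[-0.999, 0.04, 0.0], [0.04, 0.999, 0.0], [-0.0, 0.0, -1.0]]
wrist_force: [-2.0, -0.3, 0.2]
gripper_width: 0.0
grip_force: 1.1
t: 10.87
ee_pos: [0.5853, -0.2389, 0.123]
orientation: [[-0.999, 0.04, 0.0], [0.04, 0.999, -0.0], [-0.0, 0.0, -1.0]]
wrist_force: [-2.1, 0.1, 1.3]
gripper_width: -0.0003
grip_force: 1.1
```

```bash
python3 -m jog '[{"x":2.4,"y":-0.1,"z":-2.6,"rx":0,"ry":0,"rz":0},{"x":4.6,"y":-0.2,"z":-5.4,"rx":0,"ry":0,"rz":0},{"x":6.4,"y":-0.2,"z":-8.2,"rx":0,"ry":0,"rz":0},{"x":8,"y":-0.3,"z":-11,"rx":0,"ry":0,"rz":0},{"x":9.5,"y":-0.3,"z":-13.8,"rx":0,"ry":0,"rz":0}]' 0
python3 -m jog '[{"x":1,"y":0,"z":-1.6,"rx":0,"ry":0,"rz":0},{"x":2.2,"y":-0.1,"z":-3.2,"rx":0,"ry":0,"rz":0},{"x":3.6,"y":-0.1,"z":-5.3,"rx":0,"ry":0,"rz":0},{"x":4.7,"y":-0.2,"z":-7.2,"rx":0,"ry":0,"rz":0},{"x":5.5,"y":-0.2,"z":-9,"rx":0,"ry":0,"rz":0}]' 0
python3 -m jog '[{"x":0.5,"y":0,"z":-1.3,"rx":0,"ry":0,"rz":0},{"x":1,"y":-0.1,"z":-2.6,"rx":0,"ry":0,"rz":0},{"x":1.5,"y":-0.1,"z":-4,"rx":0,"ry":0,"rz":0},{"x":1.6,"y":-0.1,"z":-4.6,"rx":0,"ry":0,"rz":0},{"x":1.6,"y":-0.1,"z":-4.6,"rx":0,"ry":0,"rz":0}]' 0
python3 - <<'E'
from h import *
a,c=snap('scene','s3.png');b,_=snap('side','d3.png')
j=np.hstack([cv2.resize(x[y0:y0+200,x0:x0+160],None,fx=2.5,fy=2.5) for x,y0,x0 in((a,220,270),(b,140,190))])
cv2.imwrite('pics/j3.png',cv2.cvtColor(j,cv2.COLOR_RGB2BGR))
E
```

```text
t: 11.28
ee_pos: [0.5949, -0.2393, 0.1094]
orientation: [[-0.999, 0.04, 0.001], [0.04, 0.999, -0.0], [-0.001, -0.0, -1.0]]
wrist_force: [0.5, -0.6, 4.6]
gripper_width: 0.0001
grip_force: 2.1
t: 11.7
ee_pos: [0.6001, -0.2394, 0.1001]
orientation: [[-0.999, 0.04, 0.0], [0.04, 0.999, 0.0], [-0.0, 0.0, -1.0]]
wrist_force: [-1.1, 0.1, 3.7]
gripper_width: -0.0001
grip_force: 1.4
t: 12.12
ee_pos: [0.6017, -0.2394, 0.0955]
orientation: [[-0.999, 0.04, 0.0], [0.04, 0.999, 0.0], [-0.0, 0.0, -1.0]]
wrist_force: [0.4, 0.3, 1.2]
gripper_width: -0.0001
grip_force: 0.7
```

View pics/j3.png

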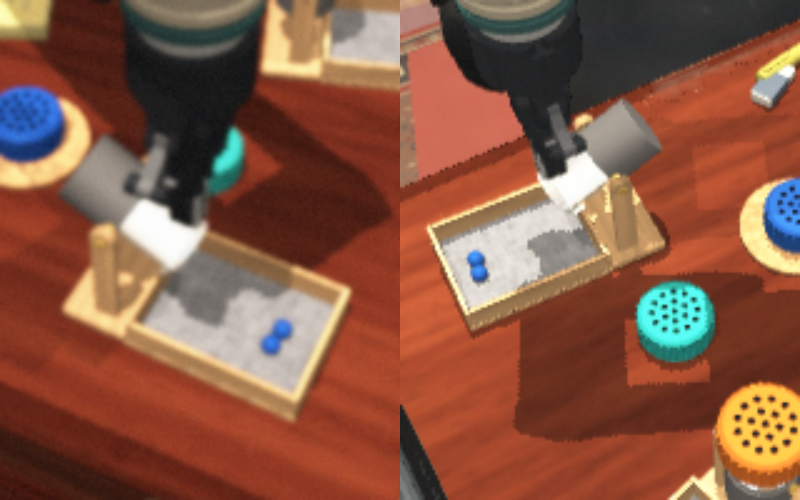

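The jar is tipped and both blue beads lie in the tray (scene crop 283,328 and 271,345; side crop 476,258 and 479,272). The cap is still on the coaster. Retreat straight up.

```bash
python3 -m jog '[{"x":0,"y":0,"z":10,"rx":0,"ry":0,"rz":0},{"x":0,"y":0,"z":30,"rx":0,"ry":0,"rz":0},{"x":0,"y":0,"z":60,"rx":0,"ry":0,"rz":0},{"x":0,"y":0,"z":90,"rx":0,"ry":0,"rz":0},{"x":0,"y":0,"z":110,"rx":0,"ry":0,"rz":0}]' 0
python3 -m jog '[{"x":0,"y":0,"z":0,"rx":0,"ry":0,"rz":0},{"x":0,"y":0,"z":0,"rx":0,"ry":0,"rz":0},{"x":0,"y":0,"z":0,"rx":0,"ry":0,"rz":0},{"x":0,"y":0,"z":0,"rx":0,"ry":0,"rz":0},{"x":0,"y":0,"z":0,"rx":0,"ry":0,"rz":0}]' 0
python3 - <<'E'
from h import *
ims={n:snap(n,'f_%s.png'%n) for n in('scene','side')}
for n,(im,c) in ims.items():
    m=cv2.inRange(cv2.cvtColor(im,cv2.COLOR_RGB2HSV),(105,120,50),(130,255,255));k,l,s,ce=cv2.connectedComponentsWithStats(m)
    for i in range(1,k):
        p=onz(c,*ce[i],.013)
        if s[i][4]>10 and abs(p[0]-.5)<.25 and abs(p[1]+.2)<.15:print(n,s[i][4],ce[i].round(1),p.round(3))
print(ctrl.job_done())
E
```

```text
t: 12.63
ee_pos: [0.6019, -0.2395, 0.2096]
orientation: [[-0.999, 0.04, 0.003], [0.04, 0.999, -0.001], [-0.003, -0.001, -1.0]]
wrist_force: [-0.0, 0.2, 0.8]
gripper_width: -0.0002
grip_force: 0.0
t: 13.05
ee_pos: [0.601, -0.2392, 0.2039]
orientation: [[-0.999, 0.04, -0.003], [0.04, 0.999, 0.001], [0.003, 0.001, -1.0]]
wrist_force: [-0.1, 0.7, 0.9]
gripper_width: -0.0001
grip_force: 0.0
scene 695 [279.6 268.8] [ 0.418 -0.145  0.013]
scene 74 [390.8 359.8] [ 0.691 -0.248  0.013]
side 526 [349.7 225.8] [ 0.421 -0.155  0.013]
side 61 [214.4 248.4] [ 0.692 -0.245  0.013]
the job is handed in; nothing more can be done
None
```

I handed the job in at about 13 s: the blue cap stands in the middle of the coaster, both blue beads lie in the blue stand's tray, I never touched the orange shaker, and the arm is raised clear; no verdict came back.

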